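Stroke the tray's lids shut

TASK

The five hinged lids of the curved parts tray stand half open; shut them all flat against dust by running your fingertips lightly along the row in one stroke, following its bend from the left end (where each lid is hinged) to the right end, without raising the fingertips away from the tray on the way. Do not lift, shift or press hard on the tray, leave the loose parts beside it where they are, and finish with the hand clear.

Things in the scene. Friction and masses are not known exactly. Their poses are not given: they have to be found in the camera images.
- tray: curved plywood parts tray, loose, heavy (2 kg): a strip 42 mm wide, 30 mm high, bent on an arc of radius 160 mm (centre line), some 215 mm end to end, with five pockets, each with a hinged aluminium lid. Origin on the bench under the middle of the strip (lid 3's centre); z up. The arc's centre is at (-0.160, 0) in its frame: both ends bend back to -x; +y is the left end (lid 1), -y the right (lid 5).
- seat1 (a point): centre of the top face of lid 1 as it lies when shut, 33 mm above the bench (lid 1 is at the left end of the row, lid 5 at the right); fixed to the tray, with the tray's axes. Lid centres are 0.2875 rad (46 mm) apart along the arc
- seat2 (a point): centre of the top face of lid 2 as it lies when shut, 33 mm above the bench
- seat3 (a point): centre of the top face of lid 3 as it lies when shut, 33 mm above the bench
- seat4 (a point): centre of the top face of lid 4 as it lies when shut, 33 mm above the bench
- seat5 (a point): centre of the top face of lid 5 as it lies when shut, 33 mm above the bench
- lid1 (a joint): hinge of lid 1 (rad): 0 = shut flat, up to 1.2 open; starts half open. A lid is a plate 38 mm long along the row, 28 mm wide, 2.5 mm thick, hinged at its left end (19 mm before its centre, 31 mm above the bench), so its right end stands up. It turns lightly (friction 0.012 N m, a few N at the fingertip) and stays where it is left
- lid2 (a joint): hinge of lid 2 (rad): 0 = shut flat, up to 1.2 open; starts half open
- lid3 (a joint): hinge of lid 3 (rad): 0 = shut flat, up to 1.2 open; starts half open
- lid4 (a joint): hinge of lid 4 (rad): 0 = shut flat, up to 1.2 open; starts half open
- lid5 (a joint): hinge of lid 5 (rad): 0 = shut flat, up to 1.2 open; starts half open
- nose_cone: loose dark green printed nose cone, 83x51x52 mm, lying near the tray; origin at the centre of its underside. Leave it alone
- blue_cap: loose printed stepped plug (blue), 42 mm across, 24 mm high, near the tray; origin at the centre of its underside. Leave it alone
- ring_left: loose flat plywood ring with notches, 52 mm across, 4 mm thick, near the tray; origin at the centre of its underside. Leave it alone

How it is judged:
On the way, in this order (a step that is already met when the one before it is completed fails the run):
1. lid 1 is stroked shut, while the next is still open (value of joint lid1 below 0.17 rad), for 0.04 s.
2. lid 2 is stroked shut, while the next is still open (value of joint lid2 below 0.17 rad), for 0.04 s.
3. lid 3 is stroked shut, while the next is still open (value of joint lid3 below 0.17 rad), for 0.04 s.
4. lid 4 is stroked shut, while the next is still open (value of joint lid4 below 0.17 rad), for 0.04 s.
5. lid 5 is stroked shut (value of joint lid5 below 0.17 rad), for 0.04 s.
At the end, for the whole second after the job is handed in: all five lids lie shut within 0.17 rad (free edge less than about 6.5 mm up), in order from left to right; the tray stands flat within 30 mm of where it was; the three loose parts are within 30 mm of where they were; all is at rest (value of joint each of lid1, lid2, lid3, lid4, lid5 below 0.17 rad and velocity of joint each of lid1, lid2, lid3, lid4, lid5 below 0.1 rad/s and distance of each of tray, nose_cone, blue_cap, ring_left from where it was at the start of the episode below 0.03 m and angle between tray's own z axis and vertical below 0.05 rad and linear speed of tray below 0.01 m/s and linear speed of each of nose_cone, blue_cap, ring_left below 0.02 m/s); the robot touches nothing.
It fails at once if the fingertips are raised well away (grasp point more than 0.10 m above the bench, the tips some 45 mm above the lids) between the first lid and the last (value of joint any of lid1, lid2, lid3, lid4, lid5 below 0.17 rad and not (value of joint each of lid1, lid2, lid3, lid4, lid5 below 0.17 rad) and height (world z) of the grasp point above 0.1 m).
It fails at once if the tray is pressed hard (over 30 N) (contact force between the fingers and tray above 30 N).
It fails at once if the tray is lifted, tipped or shoved more than 30 mm (height (world z) of tray above 0.012 m or angle between tray's own z axis and vertical above 0.12 rad or distance of tray from where it was at the start of the episode above 0.03 m).
It fails at once if a lid is bent back open (beyond 1.1 rad) (value of joint any of lid1, lid2, lid3, lid4, lid5 above 1.1 rad).
It fails at once if a loose part beside the tray is disturbed or lifted (moved over 30 mm) (distance of any of nose_cone, blue_cap, ring_left from where it was at the start of the episode above 0.03 m).
It also fails if it takes over 43 s, if anything falls off the work surface, if the arm or the gripper's body presses on something with over 40 N, if the wrist force passes 120 N, or if a joint passes its speed limit or range.

ROBOT

A 6-joint arm with a two-finger parallel gripper is mounted at the origin on a cart in front of the work surface, level with it; the furniture and walls round the work are solid. World frame = base frame: x ahead of the robot, y to its left, z up, the work surface at z = 0. Lengths are in m, angles in rad, forces in N, time in s.
With the tool pointing down it reaches from about 0.425 to 0.95 m from the base axis. Payload 3.5 kg.
Tool frame: the origin (TCP) lies on the mounting face of the last link; the fingertips stand 173 mm ahead of it and the grasp point (between the pads) lies arm.pinch_z ahead of it (arm.pinch_z is the distance from the TCP to the grasp point, in m); x points along the fingers, y is the direction in which the jaws open and shut, and the axes are right-handed (so a half turn about x gives the same grasp; the last joint's range is limited). The gripper opens to 85 mm and grips with 20 to 120 N. Pads are 22 mm wide; open, the fingers measure 114 mm over their backs; the gripper's body (76 mm by 85 mm) begins 54 mm behind the grasp point. The pads swing forward as they close: fully open they stand 13 mm farther back than shut.
Start: joints at [-1.252, 0.286, 1.577, -0, 1.279, -0.15], TCP at [0.305, -0.602, 0.405] pointing down, gripper open.
Joint ranges: [-2.77, 2.77], [-0.9, 2.22], [0.21, 2.48], [-1.53, 4.67], [0.24, 2.81], [-2.84, 2.84]. Speed limits (rad/s): [2.79, 2.79, 3.14, 3.14, 3.14, 3.14].

INTERFACE

Orientations are given as a unit quaternion [x, y, z, w].
In Python, from cell import arm, optics gives the robot as it stands.
- The arm moves only by the tool arm_command, never from a script. Its argument "moves" is a list of rows, each an object of numbers: "x", "y", "z": the shift along the world's x, y, z in units of 0.08 m (1.0 is 0.08 m); "wx", "wy", "wz": the turn, a rotation vector about the world's x, y, z in units of 0.5 rad (1.0 is 0.5 rad); "fingers": the opening, from 0 (shut) to 1 (fully open). In form: [{"x": .., "y": .., "z": .., "wx": .., "wy": .., "wz": .., "fingers": ..}, ...]. A call has 1 to 12 rows; each row shifts and turns the commanded pose from where the row before left it; what a row does not reach is not made up. A row lasts 1/8 s, in which the tool goes at most 62.5 mm and 10.7 degrees, less where a joint would pass 70% of its speed; a pose out of reach is approached as far as the arm can. A call with a number of a shift or a turn outside -1 to 1 is refused whole. A call with a gripper value outside its range is refused whole. The fingers move at their own pace and stop on an object; "squeeze" is the grip in N (left out, the last holds). Time passes only in rows, so rows that do not move let the fingers close. It gives the time, the measured TCP pose, the force and the opening at its end, in the units of the state.
- arm.get_state(): the state, without advancing time (a new reading comes with each control period).
- optics.grab_frame(name): name is "scene" or "top"; returns the picture (400x640x3 uint8, blue, green, red); there is no depth.
- optics.camera_params(name): a dict with "camera_matrix" (3x3 intrinsics, pixels), "world_to_cam" (4x4, takes a point from world to camera coordinates). Camera axes: x right, y down, z forward; pixel columns grow to the right and rows downward; lengths in m; the calibration is good to about 2 mm. A picture is of the moment at which its call begins. camera_params takes no time and is no camera call.
- arm.finish_job(): hands the job in, once; it reports no verdict.
The state is a dict: "time": time; "joints": joint angles; "joint_velocities": joint speeds; "joint_torque": joint torques, N m; "tcp_pos": TCP position; "tool_rot": TCP orientation; "force": force on the tool from outside, world axes, zero at the start; "ft_torque": the same for the moment, N m; "width": opening from 0.0 (shut) to 1.0 (fully open).
Only numpy, scipy, OpenCV 4.12 (cv2) and the standard library are available. Lean on these libraries where they do the work, as an engineer would, in place of code of your own. Each camera call takes 0.05 s, during which the arm holds its last target. There are 200 camera calls.

## Working session

There is one attempt and no reset: what is moved stays moved. The work goes in short steps, Python scripts to look and compute and a tool call to move; the robot and the scene stay as the last step left them, time stands still between calls to the robot, and variables do not carry over. Pictures are saved under pics/ and viewed, about 8 in all and at most 12, crops included, and the job is handed in when it is done.

Besides the shell and the picture viewer there is one more tool, called after "Emit:" as a command line: name --argument value ..., lists and objects as JSON in quotes. arm_command: Moves the arm, as the interface text tells. Shifts and turns lie within -1 to 1; 1 stands for 0.08 m of shift or 0.5 rad of turn. Its arguments: {"type":"object","properties":{"moves":{"type":"array","items":{"type":"object","properties":{"x":{"type":"number","minimum":-1,"maximum":1},"y":{"type":"number","minimum":-1,"maximum":1},"z":{"type":"number","minimum":-1,"maximum":1},"wx":{"type":"number","minimum":-1,"maximum":1},"wy":{"type":"number","minimum":-1,"maximum":1},"wz":{"type":"number","minimum":-1,"maximum":1},"fingers":{"type":"number"}}}},"squeeze":{"type":"number"}},"required":["moves"]}

```bash
mkdir -p pics
python3 - <<'E'
from cell import arm, optics
import cv2
s=arm.get_state(); print(s, arm.pinch_z)
for n in("scene","top"):
    cv2.imwrite(f"pics/{n}0.png",optics.grab_frame(n)); p=optics.camera_params(n); print(n,p)
E
```

```text
{'time': 0.0, 'joints': array([-1.25201485e+00,  2.87198846e-01,  1.57821198e+00, -4.75338457e-06,
        1.27858551e+00, -1.50017756e-01]), 'joint_velocities': array([ 9.53326708e-04, -8.54044975e-04,  1.93155970e-04, -2.03671333e-06,
       -1.63050518e-04, -9.56387943e-05]), 'joint_torque': array([ 5.89619849e-04, -4.05982983e+01, -2.92622674e+01, -6.18990998e-05,
        5.85749614e-03, -2.14435936e-06]), 'tcp_pos': array([ 0.30490943, -0.60192092,  0.40330562]), 'tool_rot': array([-0.68769637, -0.16507898,  0.68784283, -0.16338564]), 'force': array([ 0.11919081, -0.71191629,  0.03389166]), 'ft_torque': array([-0.0275146 ,  0.0599277 ,  0.00129389]), 'width': 0.9976029738698057} 0.1547
scene {'camera_matrix': array([[399.15672187,   0.        , 319.50631929],
       [  0.        , 399.15672187, 199.69340477],
       [  0.        ,   0.        ,   1.        ]]), 'world_to_cam': array([[-0.58554192, -0.81062439,  0.00536353,  0.51131897],
       [-0.48993149,  0.34860761, -0.79902433,  0.20506707],
       [ 0.64583884, -0.47049   , -0.60127478,  0.64292046],
       [ 0.        ,  0.        ,  0.        ,  1.        ]])}
top {'camera_matrix': array([[399.47332523,   0.        , 318.85397861],
       [  0.        , 399.47332523, 203.91468783],
       [  0.        ,   0.        ,   1.        ]]), 'world_to_cam': array([[-2.50252127e-02, -9.99686544e-01, -7.42644602e-04,
         2.39046284e-01],
       [-9.86378823e-01,  2.48128770e-02, -1.62607314e-01,
         5.27961361e-01],
       [ 1.62574771e-01, -3.33675373e-03, -9.86690585e-01,
         8.08338895e-01],
       [ 0.00000000e+00,  0.00000000e+00,  0.00000000e+00,
         1.00000000e+00]])}
```

View pics/top0.png

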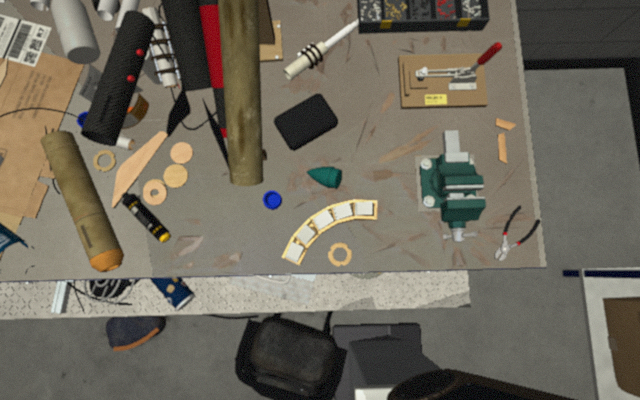

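View pics/scene0.png

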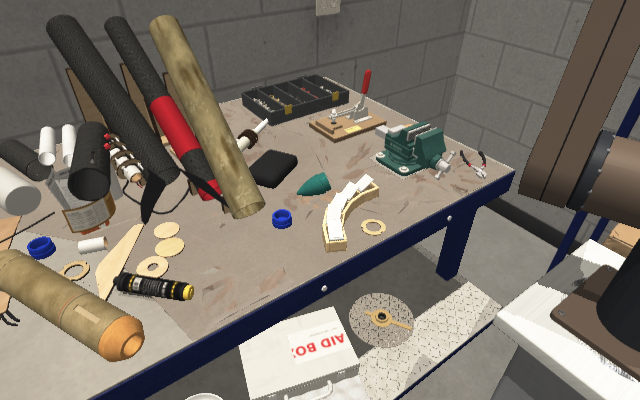

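The top view shows the tray arcing from its left end (~292,255) to its right end (~368,208). The nose cone is at (325,177), the blue cap at (272,200), the ring at (340,254) and the vise to the right at (450,190). I'll enlarge it.

Run:
```python
import cv2,numpy as np
a=cv2.imread("pics/top0.png")[160:280,250:400]; b=cv2.imread("pics/scene0.png")[165:265,265:395]
a=cv2.resize(a,None,fx=5,fy=5,interpolation=cv2.INTER_CUBIC); b=cv2.resize(b,None,fx=6,fy=6,interpolation=cv2.INTER_CUBIC)
def g(im,f,x0,y0):
    for x in range(0,im.shape[1],10*f): cv2.line(im,(x,0),(x,6),(0,0,255),1); cv2.putText(im,str(x0+x//f),(x,16),0,.35,(0,0,255))
    for y in range(0,im.shape[0],10*f): cv2.line(im,(0,y),(6,y),(0,0,255),1); cv2.putText(im,str(y0+y//f),(8,y+4),0,.35,(0,0,255))
g(a,5,250,160);g(b,6,265,165)
cv2.imwrite("pics/topc.png",a);cv2.imwrite("pics/scenec.png",b)
```

```text
(no output)
```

View pics/topc.png

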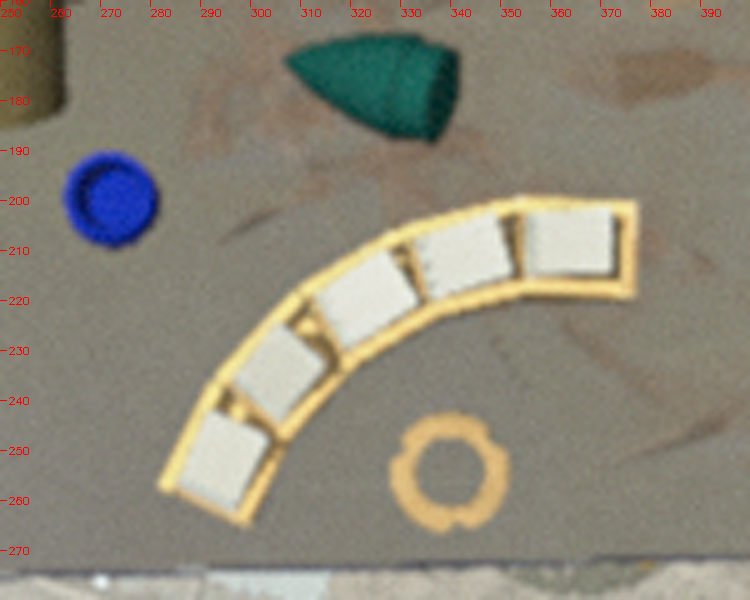

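View pics/scenec.png

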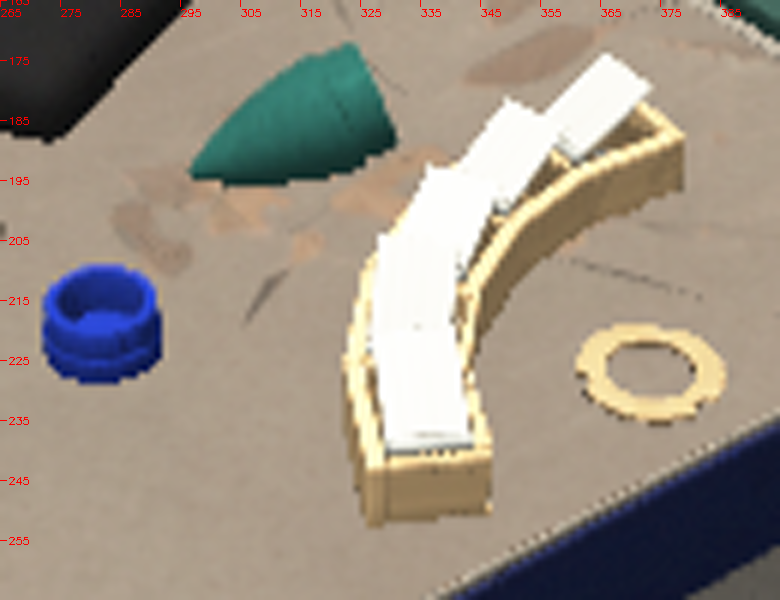

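```bash
cat > fit.py <<'E'
from cell import arm, optics
import numpy as np
from scipy.optimize import least_squares
P={n:optics.camera_params(n) for n in("top","scene")}
def proj(n,X):
    X=np.atleast_2d(X);c=(P[n]["world_to_cam"]@np.c_[X,np.ones(len(X))].T)[:3]
    q=P[n]["camera_matrix"]@c; return (q[:2]/q[2]).T
E
python3 - <<'E'
from fit import *
T=np.array([[282.2,257.5],[299.2,264.5],[377,200.6],[377,219.3]])
S=np.array([[326.3,242.2],[346.7,240.3],[371.7,181.7],[379,187.5]])
print("cam",-P["top"]["world_to_cam"][:3,:3].T@P["top"]["world_to_cam"][:3,3])
names=["Lout","Lin","Rout","Rin"]; W=[]
for t,s,n in zip(T,S,names):
    r=least_squares(lambda X:np.r_[proj("top",X)[0]-t,proj("scene",X)[0]-s],[.5,0,.03]);W.append(r.x);print(n,r.x.round(4),r.fun.round(1))
W=np.array(W);print("widths",np.linalg.norm(W[0]-W[1]),np.linalg.norm(W[2]-W[3]),"chord",np.linalg.norm(W[:2].mean(0)-W[2:].mean(0)))
def mod(p):
    x,y,th,h,z=p; a=np.array([h,h,-h,-h]);R=np.array([.181,.139,.181,.139])
    l=np.c_[R*np.cos(a)-.16,R*np.sin(a)];c,s=np.cos(th),np.sin(th)
    return np.c_[x+c*l[:,0]-s*l[:,1],y+s*l[:,0]+c*l[:,1],0*a+z]
r=least_squares(lambda p:np.r_[(proj("top",mod(p))-T).ravel(),(proj("scene",mod(p))-S).ravel()],[.55,0,.4,.73,.03])
print("fit x y th half z",r.x.round(4));print(r.fun.reshape(-1,2).round(1))
x,y,th,h,_=r.x
C=np.array([x,y])-.16*np.array([np.cos(th),np.sin(th)])
print("arc centre",C)
for i in range(5):
    a=th+(2-i)*.2875; print("seat",i+1,(C+.16*np.array([np.cos(a),np.sin(a)])).round(4),a.round(4),proj("top",[*(C+.16*np.array([np.cos(a),np.sin(a)])),.033]).round(1))
from scipy.spatial.transform import Rotation as Ro
print(Ro.from_quat(arm.get_state()["tool_rot"]).as_matrix().round(3))
for nm,(u,v) in dict(tube=(246,184),cap=(272,200),ring=(340,254),cone=(325,177),vise=(420,180)).items():
    r=least_squares(lambda q:proj("top",[*q,.02])[0]-[u,v],[.5,0]);print(nm,r.x.round(3))
E
```

```text
cam [0.39533658 0.22856834 0.88360828]
Lout [0.424  0.3074 0.0301] [-0.6 -0.5  0.7  0.1]
Lin [0.408  0.2712 0.0277] [-0.3 -0.3  0.4  0.1]
Rout [0.5392 0.0957 0.021 ] [ 1.1  1.1 -1.7 -0.2]
Rin [0.5004 0.1021 0.0286] [-0.4 -0.4  0.6  0.1]
widths 0.03956672290408545 0.04002372456683601 chord 0.21687886492454572
fit x y th half z [0.504  0.214  0.496  0.7343 0.0272]
[[-0.9 -0.3]
 [ 0.8 -1.1]
 [ 1.8  0.6]
 [-1.8  0.6]
 [ 0.3  1.5]
 [ 0.8 -0.8]
 [-1.3 -2.5]
 [ 0.2  1.5]]
arc centre [0.36325832 0.13783837]
seat 1 [0.4399 0.2783] 1.071 [[295.2 249. ]]
seat 2 [0.4766 0.2508] 0.7835 [[307.8 231.4]]
seat 3 [0.504 0.214] 0.496 [[324.7 218.3]]
seat 4 [0.5198 0.171 ] 0.2085 [[344.5 210.5]]
seat 5 [0.5228 0.1252] -0.079 [[365.6 208.6]]
[[-0.001  0.452 -0.892]
 [ 0.002 -0.892 -0.452]
 [-1.    -0.002 -0.   ]]
tube [0.586 0.385]
cap [0.549 0.328]
ring [0.428 0.183]
cone [0.598 0.211]
vise [0.586 0.001]
```

Run:
```python
from fit import *
import cv2
T=np.array([[282.2,257.5],[299.2,264.5],[377,200.6],[377,219.3]])
S=np.array([[326.3,242.2],[346.7,240.3],[379,187.5]])
h=.735
def L(R,a,p,z):
    x,y,th=p;c,s=np.cos(th),np.sin(th);l=np.c_[R*np.cos(a)-.16,R*np.sin(a)]
    return np.c_[x+c*l[:,0]-s*l[:,1],y+s*l[:,0]+c*l[:,1],0*l[:,0]+z]
mod=lambda p:L(np.array([.181,.139,.181,.139]),np.array([h,h,-h,-h]),p,.03)
r=least_squares(lambda p:np.r_[(proj("top",mod(p))-T).ravel(),(proj("scene",mod(p)[[0,1,3]])-S).ravel()],[.5,.2,.5],loss="soft_l1")
p=r.x;print(p.round(4),(proj("top",mod(p))-T).round(1).tolist(),(proj("scene",mod(p)[[0,1,3]])-S).round(1).tolist())
ims=[]
for n,(x0,y0,w,hh),f in(("top",(265,185,130,90),6),("scene",(310,165,90,95),5)):
    im=cv2.resize(cv2.imread(f"pics/{n}0.png")[y0:y0+hh,x0:x0+w],None,fx=f,fy=f,interpolation=cv2.INTER_CUBIC)
    def pl(X,col,cl): cv2.polylines(im,[((proj(n,X)-[x0,y0]+.5)*f).astype(int)],cl,col,1)
    a=np.linspace(-h,h,30)
    pl(np.r_[L(.181,a,p,.03),L(.139,a[::-1],p,.03)],(0,0,255),True)
    for i in range(5):
        b=(2-i)*.2875
        for sgn in(-1,1): pass
        pl(L(np.array([.146,.174]),np.array([b+19/160]*2),p,.031),(255,0,0),False)
    cv2.imwrite(f"pics/ov_{n}.png",im)
```

```text
[0.504  0.2152 0.5029] [[-1.4, 0.0], [0.4, -0.9], [1.4, 0.0], [-2.2, 0.2]] [[0.2, 0.8], [0.8, -1.6], [-0.2, 0.4]]
```

View pics/ov_top.png

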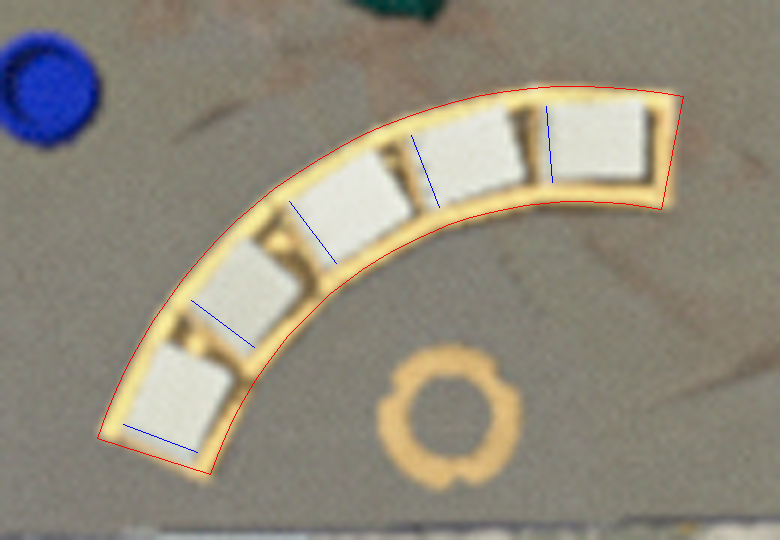

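View pics/ov_scene.png

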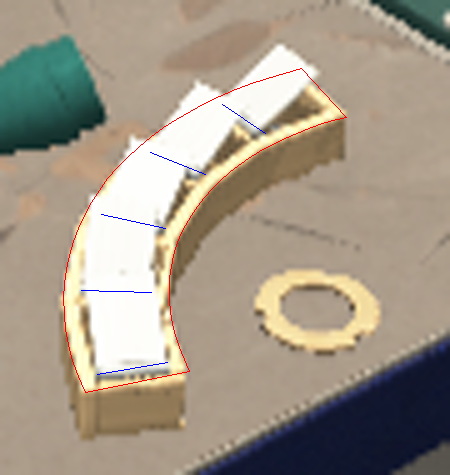

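Emit:
arm_command --moves '[{"x":0.5,"y":0.6,"fingers":0},{"x":0.5,"y":0.6,"fingers":0},{"x":0.5,"y":0.6,"fingers":0},{"x":0.4,"y":0.6,"fingers":0},{"x":0.2,"y":0.7,"fingers":0},{"x":0.1,"y":0.7,"fingers":0},{"y":0.7,"fingers":0},{"y":0.7,"fingers":0},{"y":0.7,"fingers":0},{"y":0.7,"fingers":0},{"fingers":0},{"fingers":0}]'

```text
schema error: expected keys x, y, z, wx, wy, wz, fingers
```

The overlay matches the tray within about 2 mm: centre (0.504, 0.215), yaw 0.50, arc centre (0.364, 0.138). Every row needs all its keys, so I'll resend the move with them.

Emit:
arm_command --moves '[{"x":0.5,"y":0.6,"z":0,"wx":0,"wy":0,"wz":0,"fingers":0},{"x":0.5,"y":0.6,"z":0,"wx":0,"wy":0,"wz":0,"fingers":0},{"x":0.5,"y":0.6,"z":0,"wx":0,"wy":0,"wz":0,"fingers":0},{"x":0.4,"y":0.6,"z":0,"wx":0,"wy":0,"wz":0,"fingers":0},{"x":0.2,"y":0.7,"z":0,"wx":0,"wy":0,"wz":0,"fingers":0},{"x":0.1,"y":0.7,"z":0,"wx":0,"wy":0,"wz":0,"fingers":0},{"x":0,"y":0.7,"z":0,"wx":0,"wy":0,"wz":0,"fingers":0},{"x":0,"y":0.7,"z":0,"wx":0,"wy":0,"wz":0,"fingers":0},{"x":0,"y":0.7,"z":0,"wx":0,"wy":0,"wz":0,"fingers":0},{"x":0,"y":0.7,"z":0,"wx":0,"wy":0,"wz":0,"fingers":0},{"x":0,"y":0.7,"z":0,"wx":0,"wy":0,"wz":0,"fingers":0},{"x":0,"y":0,"z":0,"wx":0,"wy":0,"wz":0,"fingers":0}]' --squeeze 20

```text
time: 1.6
tcp_pos: [0.4804, -0.0151, 0.4043]
tool_rot: [-0.687, -0.166, 0.688, -0.166]
force: [0.3, -0.4, 0.7]
width: 0.003
```

Emit:
arm_command --moves '[{"x":-0.17,"y":0.65,"z":0,"wx":0,"wy":0,"wz":0.2,"fingers":0},{"x":-0.17,"y":0.65,"z":0,"wx":0,"wy":0,"wz":0.2,"fingers":0},{"x":-0.17,"y":0.65,"z":0,"wx":0,"wy":0,"wz":0.2,"fingers":0},{"x":-0.17,"y":0.65,"z":0,"wx":0,"wy":0,"wz":0.2,"fingers":0},{"x":-0.17,"y":0.65,"z":0,"wx":0,"wy":0,"wz":0.21,"fingers":0},{"x":-0.17,"y":0.65,"z":0,"wx":0,"wy":0,"wz":0.21,"fingers":0},{"x":0,"y":0,"z":-0.48,"wx":0,"wy":0,"wz":0,"fingers":0},{"x":0,"y":0,"z":-0.48,"wx":0,"wy":0,"wz":0,"fingers":0},{"x":0,"y":0,"z":-0.48,"wx":0,"wy":0,"wz":0,"fingers":0},{"x":0,"y":0,"z":-0.48,"wx":0,"wy":0,"wz":0,"fingers":0},{"x":0,"y":0,"z":0,"wx":0,"wy":0,"wz":0,"fingers":0},{"x":0,"y":0,"z":0,"wx":0,"wy":0,"wz":0,"fingers":0}]'

```text
time: 3.1
tcp_pos: [0.4004, 0.2936, 0.2523]
tool_rot: [0.607, 0.363, -0.606, 0.363]
force: [0.3, 0.3, 0.4]
width: 0.0
```

Run:
```python
from fit import *
import cv2
from scipy.spatial.transform import Rotation as Ro
s=arm.get_state();R=Ro.from_quat(s["tool_rot"]).as_matrix();print(s["tcp_pos"],np.degrees(np.arctan2(R[1,1],R[0,1])),s["joints"].round(2),s["force"])
print("tip",s["tcp_pos"]+.173*R[:,0])
x0,y0,w,hh=280,130,130,130
im=cv2.resize(optics.grab_frame("scene")[y0:y0+hh,x0:x0+w],None,fx=4,fy=4,interpolation=cv2.INTER_CUBIC)
t=(proj("scene",s["tcp_pos"]+.173*R[:,0])[0]-[x0,y0]+.5)*4
cv2.circle(im,tuple(t.astype(int)),3,(0,0,255),-1)
cv2.imwrite("pics/s1.png",im)
```

```text
[0.40039751 0.29363521 0.25232845] -28.236581998679224 [ 0.43  0.08  2.12 -0.    0.94  0.92] [0.25232951 0.31165497 0.40897108]
tip [0.40067918 0.29373774 0.07932871]
```

View pics/s1.png

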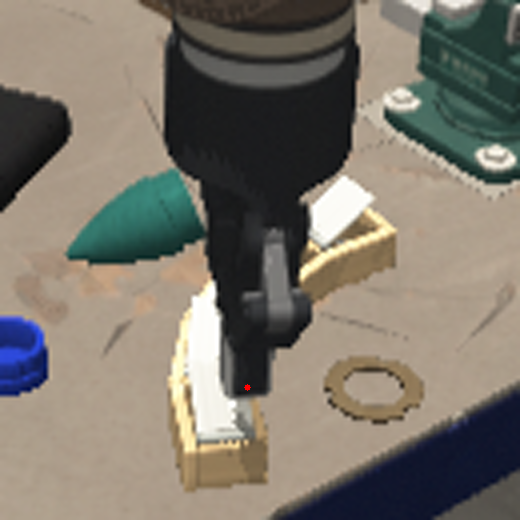

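Emit:
arm_command --moves '[{"x":-0.05,"y":0.09,"z":-0.25,"wx":0,"wy":0,"wz":0,"fingers":0},{"x":0,"y":0,"z":-0.2,"wx":0,"wy":0,"wz":0,"fingers":0},{"x":0,"y":0,"z":-0.1,"wx":0,"wy":0,"wz":0,"fingers":0},{"x":0,"y":0,"z":0,"wx":0,"wy":0,"wz":0,"fingers":0},{"x":0,"y":0,"z":0,"wx":0,"wy":0,"wz":0,"fingers":0}]'

```text
time: 3.78
tcp_pos: [0.3958, 0.3011, 0.2077]
tool_rot: [0.607, 0.363, -0.606, 0.363]
force: [-0.5, 0.9, 0.8]
width: 0.006
```

Run:
```python
import numpy as np
C=np.array([.3638,.1381]); f=lambda a:C+.16*np.c_[np.cos(a),np.sin(a)]
a=1.078-.0575*np.arange(0,23)
W=np.r_[f(a)]
print("seat1 from start",(W[0]-[.3958,.3011])/.08)
for i,d in enumerate(np.diff(W,axis=0)/.08): print(i,a[i+1].round(3),d.round(3))
```

```text
seat1 from start [ 0.54618267 -0.27547323]
0 1.02 [ 0.1   -0.057]
1 0.963 [ 0.096 -0.063]
2 0.906 [ 0.092 -0.068]
3 0.848 [ 0.088 -0.074]
4 0.79 [ 0.084 -0.079]
5 0.733 [ 0.079 -0.083]
6 0.676 [ 0.074 -0.088]
7 0.618 [ 0.069 -0.092]
8 0.56 [ 0.064 -0.096]
9 0.503 [ 0.058 -0.099]
10 0.446 [ 0.053 -0.102]
11 0.388 [ 0.047 -0.105]
12 0.33 [ 0.04  -0.108]
13 0.273 [ 0.034 -0.11 ]
14 0.216 [ 0.028 -0.112]
15 0.158 [ 0.021 -0.113]
16 0.101 [ 0.015 -0.114]
17 0.043 [ 0.008 -0.115]
18 -0.014 [ 0.002 -0.115]
19 -0.072 [-0.005 -0.115]
20 -0.129 [-0.012 -0.114]
21 -0.187 [-0.018 -0.114]
```

First part, straight onto lid 1 up to its centre.

Emit:
arm_command --moves '[{"x":0.11,"y":-0.055,"z":0.015,"wx":0,"wy":0,"wz":0,"fingers":0},{"x":0.11,"y":-0.055,"z":0,"wx":0,"wy":0,"wz":0,"fingers":0},{"x":0.11,"y":-0.055,"z":0,"wx":0,"wy":0,"wz":0,"fingers":0},{"x":0.11,"y":-0.055,"z":0,"wx":0,"wy":0,"wz":0,"fingers":0},{"x":0.11,"y":-0.055,"z":0,"wx":0,"wy":0,"wz":0,"fingers":0}]'

```text
time: 4.4
tcp_pos: [0.4402, 0.2786, 0.2083]
tool_rot: [0.607, 0.363, -0.607, 0.363]
force: [-0.1, 0.4, 0.2]
width: -0.002
```

Run:
```python
from fit import *
import cv2
s=arm.get_state();print(s["tcp_pos"],s["force"])
x0,y0,w,hh=280,130,130,130
im=cv2.resize(optics.grab_frame("scene")[y0:y0+hh,x0:x0+w],None,fx=4,fy=4,interpolation=cv2.INTER_CUBIC)
cv2.imwrite("pics/s2.png",im)
```

```text
[0.44015188 0.27863139 0.20832041] [-0.11552556  0.36532077  0.20360069]
```

View pics/s2.png

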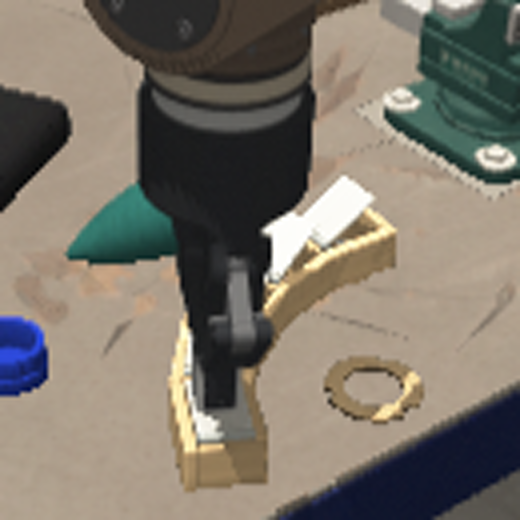

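Lid 1 lies flat under the tips (~215,400 in the crop). The tray hasn't moved, the force is under 1 N, and lids 4 and 5 are visibly still up. I'll carry on round the bend.

Emit:
arm_command --moves '[{"x":0.1,"y":-0.055,"z":0,"wx":0,"wy":0,"wz":-0.115,"fingers":0},{"x":0.095,"y":-0.06,"z":0,"wx":0,"wy":0,"wz":-0.115,"fingers":0},{"x":0.09,"y":-0.07,"z":0,"wx":0,"wy":0,"wz":-0.115,"fingers":0},{"x":0.09,"y":-0.075,"z":0,"wx":0,"wy":0,"wz":-0.115,"fingers":0},{"x":0.085,"y":-0.08,"z":0,"wx":0,"wy":0,"wz":-0.115,"fingers":0},{"x":0.08,"y":-0.085,"z":0,"wx":0,"wy":0,"wz":-0.115,"fingers":0},{"x":0.075,"y":-0.09,"z":0,"wx":0,"wy":0,"wz":-0.115,"fingers":0},{"x":0.07,"y":-0.09,"z":0,"wx":0,"wy":0,"wz":-0.115,"fingers":0},{"x":0.065,"y":-0.095,"z":0,"wx":0,"wy":0,"wz":-0.115,"fingers":0},{"x":0.06,"y":-0.1,"z":0,"wx":0,"wy":0,"wz":-0.115,"fingers":0}]'

```text
time: 5.7
tcp_pos: [0.5045, 0.2147, 0.2083]
tool_rot: [0.685, 0.176, -0.685, 0.176]
force: [0.1, 0.4, -0.0]
width: 0.002
```

Right on the planned point (seat 3), same height. Now the second half.

Emit:
arm_command --moves '[{"x":0.05,"y":-0.1,"z":0,"wx":0,"wy":0,"wz":-0.115,"fingers":0},{"x":0.045,"y":-0.105,"z":0,"wx":0,"wy":0,"wz":-0.115,"fingers":0},{"x":0.04,"y":-0.11,"z":0,"wx":0,"wy":0,"wz":-0.115,"fingers":0},{"x":0.035,"y":-0.11,"z":0,"wx":0,"wy":0,"wz":-0.115,"fingers":0},{"x":0.03,"y":-0.11,"z":0,"wx":0,"wy":0,"wz":-0.115,"fingers":0},{"x":0.02,"y":-0.115,"z":0,"wx":0,"wy":0,"wz":-0.115,"fingers":0},{"x":0.015,"y":-0.115,"z":0,"wx":0,"wy":0,"wz":-0.115,"fingers":0},{"x":0.01,"y":-0.115,"z":0,"wx":0,"wy":0,"wz":-0.115,"fingers":0},{"x":0,"y":-0.115,"z":0,"wx":0,"wy":0,"wz":-0.115,"fingers":0},{"x":-0.005,"y":-0.115,"z":0,"wx":0,"wy":0,"wz":-0.115,"fingers":0},{"x":-0.01,"y":-0.115,"z":0,"wx":0,"wy":0,"wz":-0.115,"fingers":0},{"x":-0.015,"y":-0.115,"z":0,"wx":0,"wy":0,"wz":0,"fingers":0}]'

```text
time: 7.2
tcp_pos: [0.5215, 0.1073, 0.2083]
tool_rot: [0.706, -0.045, -0.706, -0.045]
force: [0.9, -0.1, -0.7]
width: -0.001
```

Run:
```python
from fit import *
import cv2
s=arm.get_state();print(s["tcp_pos"],s["force"])
x0,y0,w,hh=280,130,130,130
im=cv2.resize(optics.grab_frame("scene")[y0:y0+hh,x0:x0+w],None,fx=4,fy=4,interpolation=cv2.INTER_CUBIC)
cv2.imwrite("pics/s3.png",im)
```

```text
[0.52149111 0.10734111 0.20827507] [ 0.88752558 -0.06580244 -0.67530314]
```

View pics/s3.png

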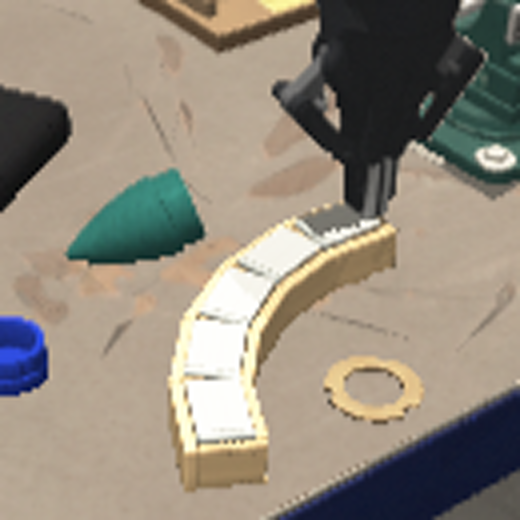

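All five lids lie flat, and neither the tray nor the loose parts have moved. I'll lift straight up and retreat.

Emit:
arm_command --moves '[{"x":0,"y":0,"z":0.15,"wx":0,"wy":0,"wz":0,"fingers":0},{"x":0,"y":0,"z":0.4,"wx":0,"wy":0,"wz":0,"fingers":0},{"x":0,"y":0,"z":0.6,"wx":0,"wy":0,"wz":0,"fingers":0},{"x":0,"y":0,"z":0.6,"wx":0,"wy":0,"wz":0,"fingers":0},{"x":0,"y":-0.5,"z":0.6,"wx":0,"wy":0,"wz":0,"fingers":0},{"x":0,"y":-0.6,"z":0,"wx":0,"wy":0,"wz":0,"fingers":0},{"x":0,"y":-0.6,"z":0,"wx":0,"wy":0,"wz":0,"fingers":0},{"x":0,"y":-0.6,"z":0,"wx":0,"wy":0,"wz":0,"fingers":0},{"x":0,"y":0,"z":0,"wx":0,"wy":0,"wz":0,"fingers":0},{"x":0,"y":0,"z":0,"wx":0,"wy":0,"wz":0,"fingers":0}]'

```text
time: 8.5
tcp_pos: [0.5213, -0.0758, 0.3968]
tool_rot: [0.706, -0.045, -0.705, -0.046]
force: [-0.1, 0.2, 0.5]
width: 0.001
```

Run:
```python
from fit import *
import cv2
x0,y0,w,hh=265,150,130,120
a=optics.grab_frame("scene")[y0:y0+hh,x0:x0+w];b=optics.grab_frame("top")[160:280,260:390]
cv2.imwrite("pics/s4.png",cv2.resize(np.hstack([a,b]),None,fx=3,fy=3,interpolation=cv2.INTER_CUBIC))
```

```text
(no output)
```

View pics/s4.png

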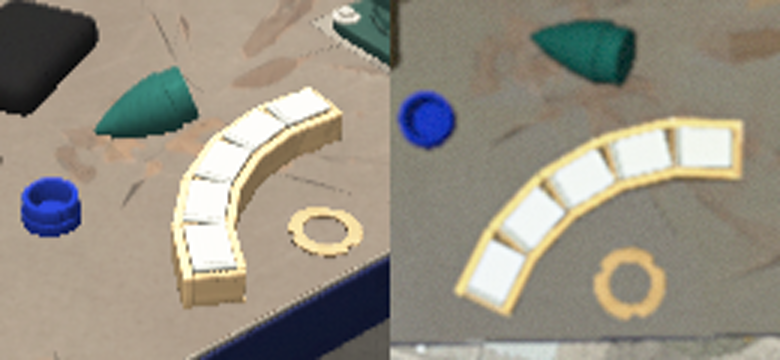

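Both views show all five lids shut, the tray and loose parts where they were, and the hand clear.

```bash
python3 -c "
from cell import arm
print(arm.finish_job())"
```

```text
the job is handed in; nothing more can be done
None
```

All five lids are shut and the job is handed in at about 8.6 s; `finish_job` gives no verdict. I closed the fingers and ran the tips along the bend in one stroke from lid 1 to lid 5, about 35 mm above the bench. That is 2 mm above the shut lids, turning with the row.

- **Forces:** readings at the end of each move stayed around 1 N or less. Peaks within a move were not recorded.
- **Order:** after lid 1, a picture showed it shut, with lids 4 and 5 still up. Lids 2 and 3 were partly hidden by the gripper. I took no pictures between lid 1 and the end of the stroke, so the order of lids 2 to 4 rests on the path and on the lids' spacing.
- **Final pictures:** both cameras show all five lids flat, the tray and the three loose parts where they were as far as the eye can tell, and the hand raised and clear.
- **One disagreement:** the far right outer corner of the tray first measured 21 mm high instead of 30 mm. A lid half hid it in the scene view, so I left that reading out. The remaining fit matched the tray within about 2 mm.

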